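# Find the tired spring and drop its tag

### The arm

A 6-joint arm with a two-finger parallel gripper is mounted at the origin on the work surface. World frame = base frame: x ahead of the robot, y to its left, z up, the work surface at z = 0. Lengths are in m, angles in degrees, forces in N, time in s.
With the tool pointing down it reaches from about 0.35 to 0.875 m from the base axis. Payload 4.2 kg.
Tool frame: the origin (TCP) lies on the centre line of the jaws, within the pads' length; the fingertips stand 19 mm ahead of it and the grasp point (between the pads) is the TCP; z points along the fingers, y is the line along which they close (so a half turn about z gives the same grasp; the last joint's range is limited). The gripper opens to 87 mm and grips with 3 to 60 N. Pads are 19 mm wide; open, the fingers measure 117 mm over their backs; the gripper's body (75 mm by 190 mm) begins 51 mm behind the grasp point.
Start: joints at [86.494, 22.042, 0.453, 0, -68.411, -14.817], TCP at [0.196, 0.593, 0.219] pointing down, gripper open.
Joint ranges: [-179.83, 179.83], [-69.29, 118.12], [-61.27, 80.66], [-181.25, 117.63], [-171.15, -9.14], [-177.46, 177.46]. Speed limits (degrees/s): [159.86, 159.86, 180, 180, 180, 180].

### API

Orientations are given as a 3x3 rotation matrix whose columns are the frame's x, y, z axes.
In Python, from station import sense, capture, finish_job, search_frame, masks_of gives the robot as it stands.
- The arm moves only by the tool drive_tool, never from a script. Its argument "rows" is a list of rows, each a list of 7 numbers: the opening in per cent of the stroke, from 0 (shut) to 100 (fully open), then the shift along the world's x, y, z in mm, then the turn, a rotation vector about the world's x, y, z in rad. In form: [[fingers, dx, dy, dz, wx, wy, wz], ...]. A call has 1 to 5 rows; each row shifts and turns the commanded pose from where the row before left it; what a row does not reach is not made up. A row lasts 1/12 s, in which the tool goes at most 41.7 mm and 7.16 degrees, less where a joint would pass 70% of its speed; a pose out of reach is approached as far as the arm can. A call is refused whole if a number of a shift passes 41.7 or a number of a turn 0.125, either way. A call with a gripper value outside its range is refused whole. The fingers move at their own pace and stop on an object; the grip force is fixed at half the most. Time passes only in rows, so rows that do not move let the fingers close. It gives the time, the measured TCP pose, the force, the opening and the grip force at its end, in the units of the state.
- sense(): the state, without advancing time (a new reading comes with each control period).
- capture(name): name is "scene" or "top" or "wrist"; returns a dict with "frame" (400x640x3 uint8, red, green, blue), "z_map" (400x640 float32, m along the optical axis (not along the pixel's ray), 0 where there is no reading), "fx", "fy", "cx", "cy" (pixels), "R" (3x3) and "t" (3): a world point X has camera coordinates R X + t; the wrist camera has in their place "T_tool_cam" (4x4, takes a point from camera to tool coordinates, whose origin is the TCP and whose axes are the flange's). Camera axes: x right, y down, z forward; pixel columns grow to the right and rows downward; lengths in m; the calibration is good to about 2 mm. A picture is of the moment at which its call begins: read the wrist's pose just before it.
- finish_job(): hands the job in; it is judged then, once.
Trained networks look in a picture, given as the dict that the camera call returned (one of the last four; its "shot" number tells which), for a name from the list of things; names that differ only in an ending like _2 or _b are one class to them, and where a whole thing is asked for, a point or a joint stands for the part that bears it (a point fixed in the world has none). Each returns a list of dicts, best first, with "p" (0 to 1); they miss things now and then, are a little off and sometimes report something else, mostly with a low value. They report only what shows in the picture. A call takes as long as a camera call. They do not tell look-alikes from the thing itself.
- search_frame(label, picture): "xy" ([column, row] in pixels, amid what is visible of it).
- masks_of(label, picture): "region" (400x640 bool, what is visible of it) and "xy" ([column, row] in pixels, amid what is visible of it).
The state is a dict: "time_s": time; "joints": joint angles; "joint_velocities": joint speeds; "effort": joint torques, N m; "tcp_pos": TCP position; "ee_rot": TCP orientation; "wrist_force": force on the tool from outside, world axes, zero at the start; "moment": the same for the moment, N m; "gripper_width": opening from 0.0 (shut) to 1.0 (fully open); "gripper_force": force on a finger pad.
Only numpy, scipy, OpenCV 4.12 (cv2) and the standard library are available. Lean on these libraries where they do the work, as an engineer would, in place of code of your own. Each camera call takes 0.05 s, during which the arm holds its last target. There are 200 camera calls.

### The job

One of the three sprung riveting rests on the bench has a tired spring: press gently with a fingertip on their brown pads to feel which one gives most easily, then push the red tag of that rest down flat to mark it out of use. Leave the tags of the other two rests up, and do not shift or lift any of the other things on the bench.

Things in the scene. Friction and masses are not known exactly. Their poses are not given: they have to be found in the camera images.
- plate: slotted iron mounting plate bolted to the bench, 210 x 530 x 18 mm; origin at the centre of its underside, on the bench; its y runs along the row of three rests. One rest, a different one each time, has a tired spring: its pad goes 6 mm down under about 4 N and bottoms at about 6.5 N; the two sound ones need about 10 N or more for 6 mm and 16 to 20 N to bottom. They look alike
- rest_left: the left one, as the robot sees them, of three like sprung riveting rests bolted in a row on the plate: blue iron foot 160 x 88 mm carrying a coil spring, on it a round steel cap with a brown leather face (the pad) and, 52 mm in front of its centre, the hinge of a red tag. Origin under the foot (18 mm above the bench), straight below the pad's centre; z up, tag on the -x side
- pad_left_top (a point): where the centre of that rest's pad lies when it is up: on its brown leather face, 50 mm across, level, 96 mm above the bench (the point does not follow the pad when it is pressed). The steel cap under it is 54 mm across. It goes straight down by up to 12 mm and springs back up by itself
- tag_left (a joint): angle of that rest's red tag, rad: 0 = fully raised (35 degrees above level, free edge away from the pad), 0.61 = down flat on its stop. Starts at 0 to 0.1. A stiff hinge: it takes about 2 N at the free edge and stays where it is left
- tag_left_face (a point): point on the upper face of that tag, in the middle of its width, 32 mm from the hinge (the tag is 34 mm wide, 3 mm thick and reaches 48 mm from the hinge); it moves with the tag: about 68 mm above the bench when raised, 49.5 mm when flat. Pressing straight down here lays the tag flat
- rest_middle: the middle one, as the robot sees them, of three like sprung riveting rests bolted in a row on the plate: blue iron foot 160 x 88 mm carrying a coil spring, on it a round steel cap with a brown leather face (the pad) and, 52 mm in front of its centre, the hinge of a red tag. Origin under the foot (18 mm above the bench), straight below the pad's centre; z up, tag on the -x side
- pad_middle_top (a point): where the centre of that rest's pad lies when it is up: on its brown leather face, 50 mm across, level, 96 mm above the bench (the point does not follow the pad when it is pressed). The steel cap under it is 54 mm across. It goes straight down by up to 12 mm and springs back up by itself
- tag_middle (a joint): angle of that rest's red tag, rad: 0 = fully raised (35 degrees above level, free edge away from the pad), 0.61 = down flat on its stop. Starts at 0 to 0.1. A stiff hinge: it takes about 2 N at the free edge and stays where it is left
- tag_middle_face (a point): point on the upper face of that tag, in the middle of its width, 32 mm from the hinge (the tag is 34 mm wide, 3 mm thick and reaches 48 mm from the hinge); it moves with the tag: about 68 mm above the bench when raised, 49.5 mm when flat. Pressing straight down here lays the tag flat
- rest_right: the right one, as the robot sees them, of three like sprung riveting rests bolted in a row on the plate: blue iron foot 160 x 88 mm carrying a coil spring, on it a round steel cap with a brown leather face (the pad) and, 52 mm in front of its centre, the hinge of a red tag. Origin under the foot (18 mm above the bench), straight below the pad's centre; z up, tag on the -x side
- pad_right_top (a point): where the centre of that rest's pad lies when it is up: on its brown leather face, 50 mm across, level, 96 mm above the bench (the point does not follow the pad when it is pressed). The steel cap under it is 54 mm across. It goes straight down by up to 12 mm and springs back up by itself
- tag_right (a joint): angle of that rest's red tag, rad: 0 = fully raised (35 degrees above level, free edge away from the pad), 0.61 = down flat on its stop. Starts at 0 to 0.1. A stiff hinge: it takes about 2 N at the free edge and stays where it is left
- tag_right_face (a point): point on the upper face of that tag, in the middle of its width, 32 mm from the hinge (the tag is 34 mm wide, 3 mm thick and reaches 48 mm from the hinge); it moves with the tag: about 68 mm above the bench when raised, 49.5 mm when flat. Pressing straight down here lays the tag flat
- dolly: steel rivet dolly standing on the plate between two rests, 30 mm wide, 60 mm tall, loose; origin under its centre
- buckle: small oval brass buckle lying on the plate between two rests, 49 x 39 x 6 mm, loose; origin under its centre
- cuff_1: oval steel strap cuff standing on the bench beyond the plate, about 105 x 72 x 36 mm, loose; origin under its centre
- cuff_2: another such cuff
- hammer: hammer lying on the bench to the right, loose; origin under its middle, handle towards its -x
- driver: wood-handled screwdriver lying on the bench to the left, loose; origin under its middle
- tin: yellow rivet tin with a steel lid on the bench to the left, 74 mm across, 40 mm tall, loose; origin under its centre
- pot: red square plastic pot of punches on the bench to the right, 85 x 85 mm, 111 mm to the tops of the punches, loose; origin under its centre
Things that resemble listed ones, but are neither listed nor needed, are in the scene too. What is shaped like the cuff_1 but orange is not meant. Several things have the shape of the driver; the one meant has the colours described above.

How it is judged (in metres and radians):
On the way, in this order (a step that is already met when the one before it is completed fails the run):
1. the pad on the tired spring has been pressed in by at least 2.5 mm (value of joint weak_pad above 0.0025 m), for 0.1 s.
2. the tag of that rest is pushed down (((horizontal distance between pad_left_top and weak_pad below 0.02 m and value of joint tag_left above 0.52 rad) or (horizontal distance between pad_middle_top and weak_pad below 0.02 m and value of joint tag_middle above 0.52 rad) or (horizontal distance between pad_right_top and weak_pad below 0.02 m and value of joint tag_right above 0.52 rad))), for 0.2 s.
At the end, for the whole second after the job is handed in: the tag of the rest with the tired spring lies flat (within 5 degrees), the other two tags are still up (not lowered beyond 0.25 rad), and the loose things are at rest within 30 mm of where they stood (((horizontal distance between pad_left_top and weak_pad below 0.02 m and value of joint tag_left above 0.52 rad) or (horizontal distance between pad_middle_top and weak_pad below 0.02 m and value of joint tag_middle above 0.52 rad) or (horizontal distance between pad_right_top and weak_pad below 0.02 m and value of joint tag_right above 0.52 rad)) and not ((horizontal distance between pad_left_top and weak_pad above 0.02 m and value of joint tag_left above 0.25 rad) or (horizontal distance between pad_middle_top and weak_pad above 0.02 m and value of joint tag_middle above 0.25 rad) or (horizontal distance between pad_right_top and weak_pad above 0.02 m and value of joint tag_right above 0.25 rad)) and distance of each of dolly, buckle, cuff_1, cuff_2, hammer, driver, tin, pot from where it was at the start of the episode below 0.03 m and linear speed of each of dolly, buckle, cuff_1, cuff_2, hammer, driver, tin, pot below 0.02 m/s); the robot touches nothing.
It fails at once if the tag of a sound rest is pushed down (beyond 0.3 rad) ((horizontal distance between pad_left_top and weak_pad above 0.02 m and value of joint tag_left above 0.3 rad) or (horizontal distance between pad_middle_top and weak_pad above 0.02 m and value of joint tag_middle above 0.3 rad) or (horizontal distance between pad_right_top and weak_pad above 0.02 m and value of joint tag_right above 0.3 rad)).
It fails at once if a rest, its pad or its tag is pressed or struck with more than 45 N (contact force between any of the arm, the fingers and rest_left above 45 N or contact force between any of the arm, the fingers and rest_middle above 45 N or contact force between any of the arm, the fingers and rest_right above 45 N or contact force between any of the arm, the fingers and weak_spring above 45 N or contact force between any of the arm, the fingers and sound1_spring above 45 N or contact force between any of the arm, the fingers and sound2_spring above 45 N).
It fails at once if a loose thing is shifted or lifted by more than 30 mm (distance of any of dolly, buckle, cuff_1, cuff_2, hammer, driver, tin, pot from where it was at the start of the episode above 0.03 m).
It also fails if it takes over 48 s, if anything falls off the work surface, if the arm or the gripper's body presses on something with over 40 N, if the wrist force passes 120 N, or if a joint passes its speed limit or range.

## Working session

There is one attempt and no reset: what is moved stays moved. The work goes in short steps, Python scripts to look and compute and a tool call to move; the robot and the scene stay as the last step left them, time stands still between calls to the robot, and variables do not carry over. Pictures are saved under pics/ and viewed, at most 10 in all, crops included, and the job is handed in when it is done.

Besides the shell and the picture viewer there is one more tool, called after ">>>" as a command line: name --pt "numbers of a row" for each row, then --argument value for the rest. drive_tool: Moves the arm, as the interface text tells. Its arguments: {"type":"object","properties":{"rows":{"type":"array"}},"required":["rows"]}

```bash
mkdir -p pics; cat > h.py <<'E'
import numpy as np,cv2
from station import *
def world(p,u,v,z=None):
    d=z if z is not None else p["z_map"][int(v),int(u)]
    c=np.array([(u-p["cx"])/p["fx"]*d,(v-p["cy"])/p["fy"]*d,d])
    return p["R"].T@(c-p["t"])
def cloud(p):
    v,u=np.mgrid[:400,:640]; d=p["z_map"]
    c=np.stack([(u-p["cx"])/p["fx"]*d,(v-p["cy"])/p["fy"]*d,d],-1)
    return (c-p["t"])@p["R"]
def save(p,n): cv2.imwrite("pics/"+n,p["frame"][:,:,::-1])
E
python3 - <<'E'
from h import *
s=sense();print(s["time_s"],s["tcp_pos"],s["ee_rot"],s["wrist_force"])
for n in("top","scene"):
    p=capture(n);save(p,n+"1.png");C=cloud(p)
    for l in("rest_left","pad_left_top","tag_left","plate","dolly","buckle"):
        for r in masks_of(l,p)[:4]:
            m=r["region"]&(p["z_map"]>0);q=C[m]
            print(n,l,round(r["p"],2),np.round(r["xy"]),m.sum(),np.round(np.median(q,0),3) if len(q) else "",np.round(q.min(0),3) if len(q) else "",np.round(q.max(0),3)if len(q) else "")
    # brown-pad level points
    m=(abs(C[...,2]-.096)<.005)&(p["z_map"]>0)
    k,L,S,c=cv2.connectedComponentsWithStats(m.astype(np.uint8))
    for i in range(1,k):
        if S[i,4]>60:
            q=C[L==i];print(n,"lvl",c[i].round(),S[i,4],((q.min(0)+q.max(0))/2).round(4),np.ptp(q,axis=0).round(3),p["frame"][L==i].mean(0).round())
    f=p["frame"].astype(int)
    m=(f[...,0]>110)&(f[...,1]<70)&(f[...,2]<70)&(p["z_map"]>0)&(C[...,2]<.1)
    k,L,S,c=cv2.connectedComponentsWithStats(m.astype(np.uint8))
    for i in range(1,k):
        if S[i,4]>60:
            q=C[L==i];print(n,"red",c[i].round(),S[i,4],np.median(q,0).round(4),q.min(0).round(3),q.max(0).round(3))
E
```

```text
0.0 [0.19628343 0.59272867 0.21836936] [[ 9.49240146e-01 -3.14551748e-01 -5.85291555e-04]
 [-3.14552276e-01 -9.49237841e-01 -2.09465375e-03]
 [ 1.03296106e-04  2.17243422e-03 -9.99997635e-01]] [-0.17030857 -0.47549202 -0.18824855]
top rest_left 0.82 [284. 203.] 806 [0.58  0.243 0.033] [0.514 0.201 0.011] [0.677 0.293 0.081]
top pad_left_top 0.91 [282. 202.] 795 [0.576 0.243 0.033] [0.515 0.202 0.012] [0.674 0.293 0.085]
top plate 0.94 [316. 200.] 4618 [0.575 0.08  0.018] [ 0.453 -0.197 -0.009] [0.7   0.346 0.076]
top dolly 0.56 [305. 182.] 27 [0.643 0.162 0.072] [0.637 0.154 0.032] [0.65  0.171 0.083]
top buckle 0.42 [351. 193.] 18 [ 0.62  -0.024  0.023] [ 0.608 -0.032  0.014] [ 0.64  -0.012  0.03 ]
top lvl [282. 187.] 133 [0.622  0.2447 0.0961] [0.053 0.051 0.01 ] [173. 120.  83.]
top lvl [329. 196.] 126 [0.5936 0.0703 0.0961] [0.049 0.048 0.01 ] [175. 126.  93.]
top lvl [204. 203.] 95 [0.5627 0.5302 0.0959] [0.061 0.057 0.01 ] [187. 188. 193.]
top lvl [378. 200.] 140 [ 0.5783 -0.1082  0.096 ] [0.049 0.048 0.01 ] [176. 125.  90.]
top red [457. 112.] 1137 [ 0.942  -0.4201  0.0312] [ 
[... 1269 characters left out ...]
826 -0.1071  0.096 ] [0.051 0.052 0.01 ] [179. 108.  59.]
scene lvl [597. 279.] 65 [1.3757 0.3144 0.096 ] [0.003 0.158 0.01 ] [206. 209. 217.]
scene lvl [571. 361.] 129 [1.3753 0.0476 0.096 ] [0.004 0.225 0.01 ] [209. 212. 219.]
scene red [338. 172.] 76 [0.5538 0.2482 0.0619] [0.526 0.231 0.018] [0.568 0.306 0.074]
scene red [302. 201.] 109 [0.524  0.0803 0.0615] [0.47  0.064 0.003] [0.542 0.128 0.077]
scene red [261. 242.] 120 [ 0.5091 -0.1133  0.0618] [ 0.452 -0.131 -0.003] [ 0.527 -0.068  0.08 ]
scene red [221. 350.] 1378 [ 0.6128 -0.4201  0.033 ] [ 0.532 -0.475 -0.002] [ 0.671 -0.353  0.1  ]
scene red [328. 394.] 303 [ 0.9054 -0.3556  0.0659] [ 0.874 -0.39  -0.003] [ 0.963 -0.324  0.091]
```

```bash
python3 - <<'E'
import cv2
a=cv2.imread("pics/top1.png")[110:270,180:500];cv2.imwrite("pics/topc.png",cv2.resize(a,None,fx=2.5,fy=2.5,interpolation=2))
E
```

```text
(no output)
```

View pics/scene1.png

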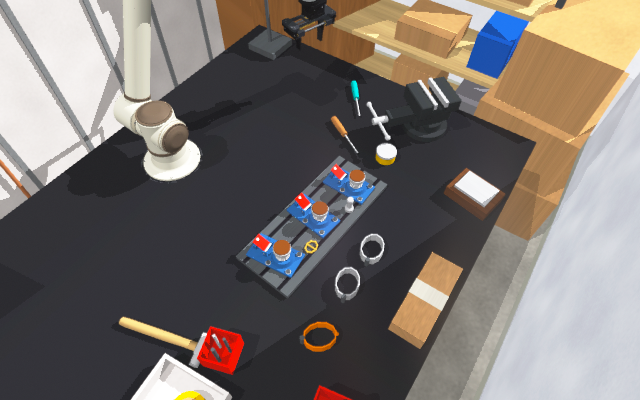

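View pics/topc.png

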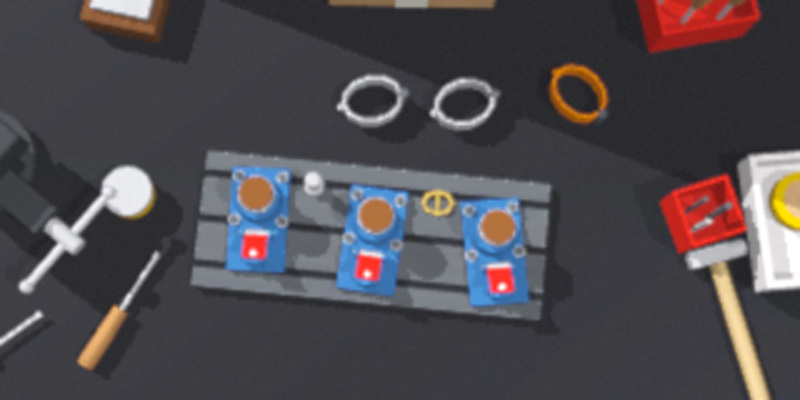

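>>> drive_tool --pt "0 30 -28 0 0 0 0.03" --pt "0 30 -28 0 0 0 0.03" --pt "0 30 -28 0 0 0 0.03" --pt "0 30 -28 0 0 0 0.03" --pt "0 30 -28 0 0 0 0.03"

```text
time_s: 1.12
tcp_pos: [0.3474, 0.4519, 0.2197]
ee_rot: [[0.986, -0.167, 0.0], [-0.167, -0.986, 0.0], [0.0, -0.0, -1.0]]
wrist_force: [0.0, 0.6, 0.3]
gripper_width: 0.706
gripper_force: 0.0
```

>>> drive_tool --pt "0 31 -23 -6 0 0 0.03" --pt "0 31 -23 -6 0 0 0.03" --pt "0 31 -23 -6 0 0 0.03" --pt "0 31 -23 -6 0 0 0.03" --pt "0 31 -23 -6 0 0 0.03"

```text
time_s: 1.53
tcp_pos: [0.5028, 0.337, 0.1895]
ee_rot: [[1.0, -0.018, 0.0], [-0.018, -1.0, 0.0], [0.0, -0.0, -1.0]]
wrist_force: [-0.5, 1.1, 0.6]
gripper_width: 0.327
gripper_force: 0.0
```

>>> drive_tool --pt "0 31 -23 -10 0 0 0.02" --pt "0 31 -23 -10 0 0 0" --pt "0 31 -23 -10 0 0 0" --pt "0 30 -23 -10 0 0 0" --pt "0 0 0 0 0 0 0"

```text
time_s: 1.95
tcp_pos: [0.6276, 0.2413, 0.146]
ee_rot: [[1.0, -0.006, -0.003], [-0.006, -1.0, -0.003], [-0.003, 0.003, -1.0]]
wrist_force: [1.1, 0.3, -0.2]
gripper_width: 0.016
gripper_force: 0.0
```

>>> drive_tool --pt "0 -3 4 -12 0 0 0" --pt "0 0 0 -10 0 0 0" --pt "0 0 0 -6 0 0 0" --pt "0 0 0 -3 0 0 0" --pt "0 0 0 0 0 0 0"

```text
time_s: 2.37
tcp_pos: [0.6207, 0.2505, 0.1176]
ee_rot: [[1.0, 0.001, -0.001], [0.001, -1.0, -0.001], [-0.001, 0.001, -1.0]]
wrist_force: [0.2, -0.4, 0.4]
gripper_width: 0.004
gripper_force: 0.0
```

>>> drive_tool --pt "0 0 0 -2 0 0 0" --pt "0 0 0 -2 0 0 0" --pt "0 0 0 -2 0 0 0" --pt "0 0 0 0 0 0 0" --pt "0 0 0 0 0 0 0"

```text
time_s: 2.78
tcp_pos: [0.6214, 0.2504, 0.1125]
ee_rot: [[1.0, 0.0, 0.0], [0.0, -1.0, 0.0], [0.0, -0.0, -1.0]]
wrist_force: [-0.1, -0.7, -0.4]
gripper_width: 0.006
gripper_force: 0.0
```

>>> drive_tool --pt "0 0 0 -2 0 0 0" --pt "0 0 0 0 0 0 0" --pt "0 0 0 0 0 0 0"

```text
time_s: 3.03
tcp_pos: [0.6214, 0.2502, 0.1103]
ee_rot: [[1.0, 0.0, -0.0], [0.0, -1.0, -0.0], [-0.0, 0.0, -1.0]]
wrist_force: [-0.0, 0.2, -0.6]
gripper_width: 0.004
gripper_force: 0.0
```

>>> drive_tool --pt "0 0 0 -2 0 0 0" --pt "0 0 0 0 0 0 0" --pt "0 0 0 0 0 0 0"

```text
time_s: 3.28
tcp_pos: [0.6214, 0.2502, 0.1083]
ee_rot: [[1.0, 0.0, -0.0], [0.0, -1.0, -0.0], [-0.0, 0.0, -1.0]]
wrist_force: [-0.1, -0.5, -0.1]
gripper_width: 0.007
gripper_force: 0.0
```

```bash
python3 - <<'E'
from h import *
s=sense();print(s["tcp_pos"],s["wrist_force"])
p=capture("scene");save(p,"s2.png");a=p["frame"][100:280,230:420,::-1]
w=capture("wrist");save(w,"w2.png")
cv2.imwrite("pics/s2c.png",np.hstack([cv2.resize(a,(422,400),interpolation=2),cv2.resize(w["frame"][:,:,::-1],(378,400))[:,:378]]))
E
```

```text
[0.6213586  0.25021989 0.10825167] [-0.08282934 -0.52270221 -0.05341936]
```

View pics/s2c.png

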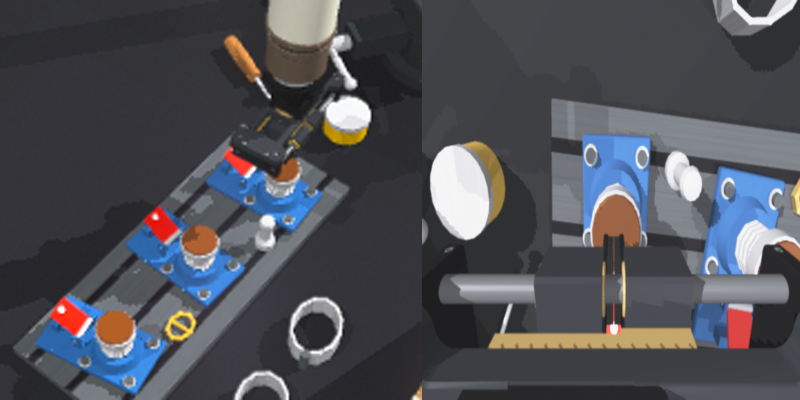

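```bash
cat >> h.py <<'E'
def wcloud(w,s):
    v,u=np.mgrid[:400,:640]; d=w["z_map"]
    c=np.stack([(u-w["cx"])/w["fx"]*d,(v-w["cy"])/w["fy"]*d,d],-1)
    T=np.array(w["T_tool_cam"]);t=c@T[:3,:3].T+T[:3,3]
    return t@np.array(s["ee_rot"]).T+s["tcp_pos"]
E
python3 - <<'E'
from h import *
s=sense();w=capture("wrist");C=wcloud(w,s);T=np.array(w["T_tool_cam"]);print(T.round(3))
f=w["frame"].astype(int);ok=w["z_map"]>0
br=(f[...,0]-f[...,2]>60)&(f[...,1]-f[...,2]>10)&(f[...,0]-f[...,1]>30)&ok&(C[...,2]>.07)&(C[...,2]<.11)
k,L,S,c=cv2.connectedComponentsWithStats(br.astype(np.uint8))
for i in range(1,k):
    if S[i,4]>100:
        q=C[L==i];print("brown",c[i].round(),S[i,4],np.median(q,0).round(4),np.percentile(q,2,0).round(4),np.percentile(q,98,0).round(4))
for tip in([0,0,.019],[0.0095,0,.019],[-.0095,0,.019]):
    x=np.linalg.inv(T)@np.r_[tip,1];print(w["fx"]*x[0]/x[2]+w["cx"],w["fy"]*x[1]/x[2]+w["cy"],x[2])
p=capture("scene");D=cloud(p);m=(np.linalg.norm(D[...,:2]-[.622,.248],axis=-1)<.04)
for z in np.arange(.08,.14,.004):
    q=D[m&(abs(D[...,2]-z)<.002)]
    if len(q):print(z.round(3),len(q),q.min(0).round(3),q.max(0).round(3))
cv2.imwrite("pics/w3.png",cv2.resize(w["frame"][100:400,200:500,::-1],(600,600)))
E
```

```text
[[-0.    -0.959 -0.282  0.078]
 [ 1.    -0.    -0.001  0.   ]
 [ 0.001 -0.282  0.959 -0.165]
 [ 0.     0.     0.     1.   ]]
brown [328. 221.] 2958 [0.634  0.2476 0.0955] [0.6197 0.226  0.0943] [0.6485 0.2701 0.0968]
brown [625. 248.] 319 [0.617  0.067  0.0954] [0.6103 0.0578 0.0936] [0.6206 0.0791 0.0966]
324.37449003098175 237.02190412083462 0.19829159448204114
324.3702171489395 222.6417668420865 0.1956106020639332
324.37864891176105 251.018376745509 0.20097258690014913
0.08 12 [0.61  0.222 0.08 ] [0.653 0.247 0.082]
0.084 9 [0.62  0.224 0.082] [0.652 0.254 0.086]
0.088 12 [0.607 0.22  0.087] [0.652 0.253 0.089]
0.092 24 [0.609 0.222 0.09 ] [0.652 0.274 0.094]
0.096 47 [0.619 0.221 0.094] [0.648 0.269 0.098]
0.1 22 [0.629 0.231 0.098] [0.651 0.266 0.102]
0.112 1 [0.628 0.244 0.113] [0.628 0.244 0.113]
0.116 3 [0.632 0.249 0.115] [0.633 0.261 0.116]
0.12 3 [0.631 0.241 0.119] [0.633 0.256 0.12 ]
0.124 2 [0.634 0.245 0.122] [0.634 0.258 0.126]
0.128 1 [0.634 0.257 0.129] [0.634 0.257 0.129]
0.132 1 [0.634 0.251 0.13 ] [0.634 0.251 0.13 ]
```

View pics/w3.png

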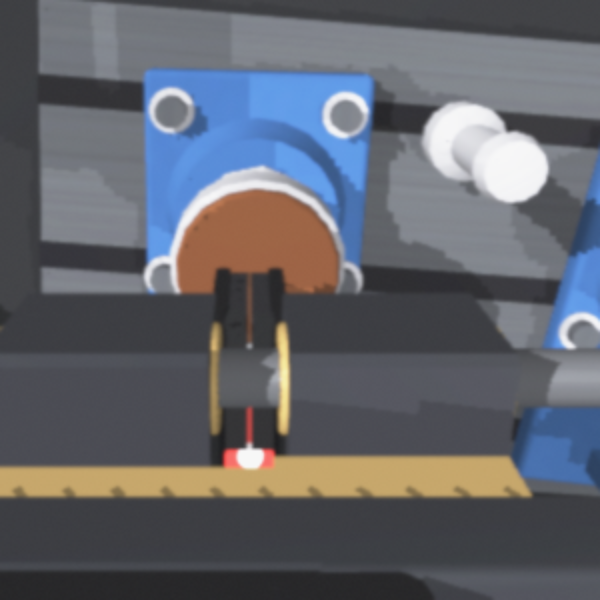

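>>> drive_tool --pt "0 0 0 -2 0 0 0" --pt "0 0 0 0 0 0 0" --pt "0 0 0 0 0 0 0"

```text
time_s: 3.73
tcp_pos: [0.6213, 0.2502, 0.1062]
ee_rot: [[1.0, 0.0, -0.0], [0.0, -1.0, -0.0], [-0.0, 0.0, -1.0]]
wrist_force: [1.1, -0.2, 0.3]
gripper_width: 0.005
gripper_force: 0.0
```

>>> drive_tool --pt "0 0 0 -2 0 0 0" --pt "0 0 0 0 0 0 0" --pt "0 0 0 0 0 0 0"

```text
time_s: 3.98
tcp_pos: [0.6214, 0.2502, 0.1042]
ee_rot: [[1.0, 0.0, -0.0], [0.0, -1.0, -0.0], [-0.0, 0.0, -1.0]]
wrist_force: [-0.0, 0.2, 0.1]
gripper_width: 0.006
gripper_force: 0.0
```

```bash
python3 - <<'E'
from h import *
s=sense();w=capture("wrist");C=wcloud(w,s);print(s["tcp_pos"],w["fx"])
R=np.array(s["ee_rot"])
for r in range(190,330,6):
    print(r,[(tuple((R.T@(C[r,c]-s["tcp_pos"])).round(3)),C[r,c,2].round(3)) for c in(290,315,334)])
E
```

```text
[0.62136924 0.25021138 0.1042208 ] 319.3669433658903
190 [((np.float64(0.019), np.float64(-0.025), np.float64(0.062)), np.float64(0.042)), ((np.float64(0.029), np.float64(-0.006), np.float64(0.022)), np.float64(0.082)), ((np.float64(0.03), np.float64(0.006), np.float64(0.019)), np.float64(0.085))]
196 [((np.float64(0.015), np.float64(-0.025), np.float64(0.059)), np.float64(0.045)), ((np.float64(0.028), np.float64(-0.005), np.float64(0.013)), np.float64(0.091)), ((np.float64(0.028), np.float64(0.006), np.float64(0.013)), np.float64(0.091))]
202 [((np.float64(0.011), np.float64(-0.025), np.float64(0.058)), np.float64(0.046)), ((np.float64(0.026), np.float64(-0.005), np.float64(0.009)), np.float64(0.095)), ((np.float64(0.026), np.float64(0.005), np.float64(0.009)), np.float64(0.096))]
208 [((np.float64(0.006), np.float64(-0.025), np.float64(0.059)), np.float64(0.045)), ((np.float64(0.022), np.float64(-0.005), np.float64(0.009)), np.float64(0.095)), ((np.float64(0.023), np.float64(0.005), np.float64(0.008)), np.float64(0.096))]
214 [((np.float64(0.017), np.float64(-0.02), np.float64(0.01
[... 4191 characters left out ...]
p.float64(-0.097)), np.float64(0.201)), ((np.float64(-0.005), np.float64(-0.004), np.float64(-0.052)), np.float64(0.157)), ((np.float64(-0.005), np.float64(0.004), np.float64(-0.052)), np.float64(0.157))]
322 [((np.float64(0.026), np.float64(-0.009), np.float64(-0.096)), np.float64(0.2)), ((np.float64(-0.008), np.float64(-0.004), np.float64(-0.052)), np.float64(0.156)), ((np.float64(-0.008), np.float64(0.004), np.float64(-0.052)), np.float64(0.156))]
328 [((np.float64(0.024), np.float64(-0.009), np.float64(-0.096)), np.float64(0.2)), ((np.float64(-0.08), np.float64(-0.007), np.float64(0.036)), np.float64(0.068)), ((np.float64(-0.08), np.float64(0.007), np.float64(0.036)), np.float64(0.068))]
```

>>> drive_tool --pt "0 2 -2 -4 0 0 0" --pt "0 0 0 -3 0 0 0" --pt "0 0 0 0 0 0 0"

```text
time_s: 4.28
tcp_pos: [0.623, 0.2479, 0.0963]
ee_rot: [[1.0, -0.0, -0.002], [-0.0, -1.0, -0.001], [-0.002, 0.001, -1.0]]
wrist_force: [-1.2, -0.4, -0.3]
gripper_width: 0.008
gripper_force: 0.0
```

>>> drive_tool --pt "0 0 0 -3 0 0 0" --pt "0 0 0 0 0 0 0"

```text
time_s: 4.45
tcp_pos: [0.6231, 0.2481, 0.0937]
ee_rot: [[1.0, 0.0, -0.001], [0.0, -1.0, -0.001], [-0.001, 0.001, -1.0]]
wrist_force: [0.3, 0.7, -0.4]
gripper_width: 0.004
gripper_force: 0.0
```

>>> drive_tool --pt "0 0 0 -3 0 0 0" --pt "0 0 0 0 0 0 0"

```text
time_s: 4.62
tcp_pos: [0.6235, 0.2482, 0.0919]
ee_rot: [[1.0, 0.0, 0.0], [0.0, -1.0, -0.0], [0.0, 0.0, -1.0]]
wrist_force: [-2.8, 0.7, 5.5]
gripper_width: 0.004
gripper_force: 2.4
```

>>> drive_tool --pt "0 0 0 -2 0 0 0" --pt "0 0 0 0 0 0 0"

```text
time_s: 4.78
tcp_pos: [0.6235, 0.2483, 0.0905]
ee_rot: [[1.0, 0.001, 0.001], [0.001, -1.0, -0.0], [0.001, 0.0, -1.0]]
wrist_force: [-2.5, -1.2, 6.6]
gripper_width: 0.006
gripper_force: 3.2
```

>>> drive_tool --pt "0 0 0 0 0 0 0" --pt "0 0 0 0 0 0 0"

```text
time_s: 4.95
tcp_pos: [0.6235, 0.2483, 0.0909]
ee_rot: [[1.0, 0.001, 0.001], [0.001, -1.0, -0.0], [0.001, 0.0, -1.0]]
wrist_force: [-1.8, -1.3, 5.8]
gripper_width: 0.003
gripper_force: 3.0
```

>>> drive_tool --pt "0 0 0 -2 0 0 0" --pt "0 0 0 0 0 0 0" --pt "0 0 0 0 0 0 0"

```text
time_s: 5.2
tcp_pos: [0.6235, 0.2483, 0.0893]
ee_rot: [[1.0, 0.001, 0.001], [0.001, -1.0, -0.0], [0.001, 0.0, -1.0]]
wrist_force: [-3.8, 0.0, 8.5]
gripper_width: 0.003
gripper_force: 3.9
```

>>> drive_tool --pt "0 0 0 -2 0 0 0" --pt "0 0 0 0 0 0 0" --pt "0 0 0 0 0 0 0"

```text
time_s: 5.45
tcp_pos: [0.6236, 0.2483, 0.0877]
ee_rot: [[1.0, 0.001, 0.001], [0.001, -1.0, -0.0], [0.001, 0.0, -1.0]]
wrist_force: [-3.8, -1.2, 9.7]
gripper_width: 0.005
gripper_force: 4.7
```

>>> drive_tool --pt "0 0 0 12 0 0 0" --pt "0 0 0 14 0 0 0" --pt "0 -5 -31 0 0 0 0" --pt "0 -5 -31 0 0 0 0" --pt "0 -5 -31 0 0 0 0"

```text
time_s: 5.87
tcp_pos: [0.6082, 0.1549, 0.1118]
ee_rot: [[1.0, 0.001, 0.001], [0.001, -1.0, 0.001], [0.001, -0.001, -1.0]]
wrist_force: [0.1, -0.3, 0.4]
gripper_width: 0.006
gripper_force: 0.0
```

>>> drive_tool --pt "0 -5 -31 0 0 0 0" --pt "0 -5 -31 0 0 0 0" --pt "0 -3 -23 0 0 0 0" --pt "0 0 0 0 0 0 0" --pt "0 0 0 0 0 0 0"

```text
time_s: 6.28
tcp_pos: [0.5955, 0.0693, 0.1118]
ee_rot: [[1.0, -0.002, 0.001], [-0.002, -1.0, 0.0], [0.001, -0.0, -1.0]]
wrist_force: [0.4, -0.2, -0.2]
gripper_width: 0.002
gripper_force: 0.0
```

Now at the middle pad; contact is expected near TCP z 0.094.

>>> drive_tool --pt "0 0 1 -10 0 0 0" --pt "0 0 0 -6 0 0 0" --pt "0 0 0 0 0 0 0" --pt "0 0 0 0 0 0 0"

```text
time_s: 6.62
tcp_pos: [0.5951, 0.0721, 0.0944]
ee_rot: [[1.0, 0.002, -0.002], [0.002, -1.0, -0.001], [-0.002, 0.001, -1.0]]
wrist_force: [0.2, -0.5, 1.2]
gripper_width: 0.003
gripper_force: 0.0
```

>>> drive_tool --pt "0 0 0 -3 0 0 0" --pt "0 0 0 0 0 0 0" --pt "0 0 0 0 0 0 0"

```text
time_s: 6.87
tcp_pos: [0.5958, 0.0719, 0.0927]
ee_rot: [[1.0, 0.001, 0.001], [0.001, -1.0, 0.0], [0.001, -0.0, -1.0]]
wrist_force: [-0.4, 1.9, 1.6]
gripper_width: 0.006
gripper_force: 0.9
```

>>> drive_tool --pt "0 0 0 -3 0 0 0" --pt "0 0 0 0 0 0 0" --pt "0 0 0 0 0 0 0"

```text
time_s: 7.12
tcp_pos: [0.596, 0.0717, 0.0899]
ee_rot: [[1.0, 0.0, 0.001], [0.0, -1.0, 0.001], [0.001, -0.001, -1.0]]
wrist_force: [0.8, 2.2, 3.6]
gripper_width: 0.006
gripper_force: 1.5
```

>>> drive_tool --pt "0 0 0 -2 0 0 0" --pt "0 0 0 0 0 0 0" --pt "0 0 0 0 0 0 0"

```text
time_s: 7.37
tcp_pos: [0.596, 0.0716, 0.0878]
ee_rot: [[1.0, 0.0, 0.001], [0.0, -1.0, 0.001], [0.001, -0.001, -1.0]]
wrist_force: [-0.8, 2.4, 4.6]
gripper_width: 0.006
gripper_force: 1.9
```

>>> drive_tool --pt "0 0 0 12 0 0 0" --pt "0 0 0 14 0 0 0" --pt "0 -27 3 0 0 0 0" --pt "0 -27 3 0 0 0 0" --pt "0 -27 4 0 0 0 0"

```text
time_s: 7.78
tcp_pos: [0.5124, 0.0802, 0.1123]
ee_rot: [[1.0, -0.001, -0.003], [-0.001, -1.0, -0.001], [-0.003, 0.001, -1.0]]
wrist_force: [0.3, 0.2, -0.0]
gripper_width: 0.005
gripper_force: 0.0
```

>>> drive_tool --pt "0 0 0 -10 0 0 0" --pt "0 0 0 -10 0 0 0" --pt "0 0 0 -8 0 0 0" --pt "0 0 0 0 0 0 0"

```text
time_s: 8.12
tcp_pos: [0.5136, 0.0805, 0.0829]
ee_rot: [[1.0, -0.001, -0.005], [-0.001, -1.0, -0.002], [-0.005, 0.002, -1.0]]
wrist_force: [-1.2, -1.2, -0.1]
gripper_width: 0.003
gripper_force: 0.0
```

```bash
python3 - <<'E'
from h import *
w=capture("wrist");s=sense();print(s["tcp_pos"],s["wrist_force"]);p=capture("scene")
a=cv2.resize(p["frame"][150:260,240:380,::-1],(420,330),interpolation=2);b=w["frame"][150:350,140:500,::-1];b=cv2.resize(b,(380,330))
cv2.imwrite("pics/t1.png",np.hstack([a,b]))
E
```

```text
[0.51426323 0.08070914 0.08371274] [-0.08443524  0.53392699 -0.18236548]
```

View pics/t1.png

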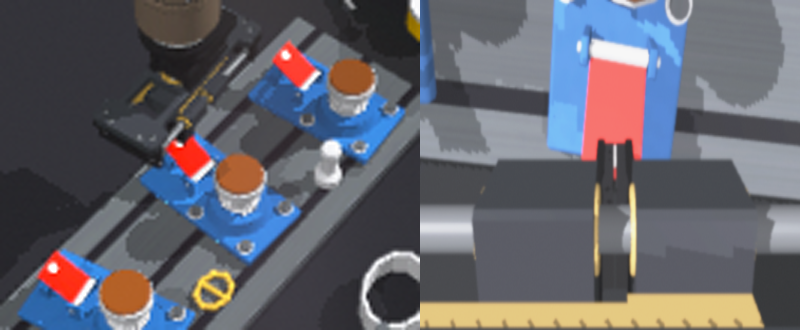

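>>> drive_tool --pt "0 2 0 -6 0 0 0" --pt "0 0 0 -6 0 0 0" --pt "0 0 0 -5 0 0 0" --pt "0 0 0 0 0 0 0"

```text
time_s: 8.55
tcp_pos: [0.5161, 0.0811, 0.0673]
ee_rot: [[1.0, -0.0, -0.002], [-0.0, -1.0, -0.001], [-0.002, 0.001, -1.0]]
wrist_force: [0.2, -1.0, -0.3]
gripper_width: 0.005
gripper_force: 0.1
```

>>> drive_tool --pt "0 0 0 -5 0 0 0" --pt "0 0 0 -5 0 0 0" --pt "0 0 0 -4 0 0 0" --pt "0 0 0 0 0 0 0"

```text
time_s: 8.88
tcp_pos: [0.516, 0.0812, 0.0535]
ee_rot: [[1.0, 0.0, -0.001], [0.0, -1.0, -0.0], [-0.001, 0.0, -1.0]]
wrist_force: [0.8, 0.8, 0.2]
gripper_width: 0.007
gripper_force: 0.0
```

>>> drive_tool --pt "0 0 0 -3 0 0 0" --pt "0 0 0 0 0 0 0" --pt "0 0 0 0 0 0 0"

```text
time_s: 9.13
tcp_pos: [0.5164, 0.0813, 0.0513]
ee_rot: [[1.0, 0.0, -0.0], [0.0, -1.0, -0.0], [-0.0, 0.0, -1.0]]
wrist_force: [-0.1, 1.0, -0.5]
gripper_width: 0.007
gripper_force: 0.0
```

```bash
python3 - <<'E'
from h import *
w=capture("wrist");p=capture("scene")
a=cv2.resize(p["frame"][150:260,240:380,::-1],(420,330),interpolation=2);b=w["frame"][100:350,140:500,::-1];b=cv2.resize(b,(380,330))
cv2.imwrite("pics/t2.png",np.hstack([a,b]))
s=sense();print(s["wrist_force"])
C=wcloud(w,s);R=np.array(s["ee_rot"])
for c in(309,315,324,334):
  print(c,[(r,*(1000*C[r,c]).round().astype(int)) for r in range(130,262,6)])
E
```

```text
[-0.13451315 -0.0252306  -0.96569571]
309 [(130, np.int64(586), np.int64(87), np.int64(96)), (136, np.int64(584), np.int64(87), np.int64(96)), (142, np.int64(581), np.int64(87), np.int64(96)), (148, np.int64(579), np.int64(87), np.int64(95)), (154, np.int64(577), np.int64(87), np.int64(94)), (160, np.int64(564), np.int64(90), np.int64(29)), (166, np.int64(560), np.int64(90), np.int64(30)), (172, np.int64(557), np.int64(90), np.int64(30)), (178, np.int64(553), np.int64(90), np.int64(30)), (184, np.int64(550), np.int64(90), np.int64(30)), (190, np.int64(546), np.int64(91), np.int64(29)), (196, np.int64(548), np.int64(89), np.int64(52)), (202, np.int64(545), np.int64(89), np.int64(53)), (208, np.int64(541), np.int64(90), np.int64(50)), (214, np.int64(538), np.int64(90), np.int64(50)), (220, np.int64(534), np.int64(90), np.int64(50)), (226, np.int64(531), np.int64(90), np.int64(52)), (232, np.int64(527), np.int64(90), np.int64(51)), (238, np.int64(528), np.int64(89), np.int64(61)), (244, np.int64(527), np.int64(89), np.int64(68)), (250, np.int64(528), np.int64(89), np.int64(76)), (256, n
[... 2657 characters left out ...]
 (178, np.int64(553), np.int64(76), np.int64(29)), (184, np.int64(550), np.int64(76), np.int64(30)), (190, np.int64(546), np.int64(75), np.int64(30)), (196, np.int64(548), np.int64(76), np.int64(50)), (202, np.int64(545), np.int64(76), np.int64(51)), (208, np.int64(541), np.int64(76), np.int64(51)), (214, np.int64(538), np.int64(76), np.int64(51)), (220, np.int64(534), np.int64(76), np.int64(51)), (226, np.int64(531), np.int64(76), np.int64(50)), (232, np.int64(527), np.int64(76), np.int64(51)), (238, np.int64(528), np.int64(76), np.int64(61)), (244, np.int64(526), np.int64(76), np.int64(65)), (250, np.int64(526), np.int64(76), np.int64(71)), (256, np.int64(527), np.int64(77), np.int64(79))]
```

View pics/t2.png

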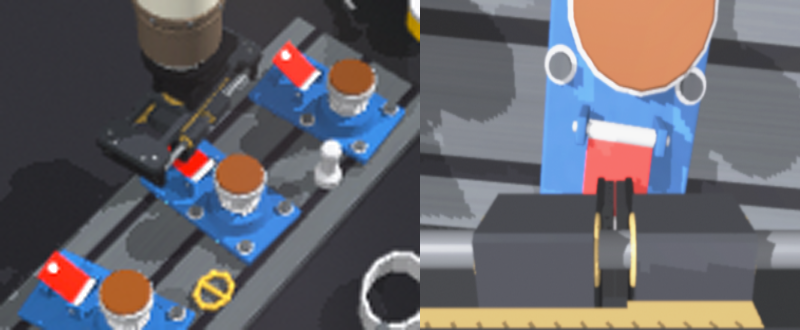

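The tag is nearly flat (face about 50 mm high beside the fingers). I'll press on until the stop is felt.

>>> drive_tool --pt "0 0 0 -2 0 0 0" --pt "0 0 0 0 0 0 0" --pt "0 0 0 0 0 0 0"

```text
time_s: 9.48
tcp_pos: [0.5165, 0.0813, 0.0494]
ee_rot: [[1.0, 0.0, 0.0], [0.0, -1.0, 0.0], [0.0, -0.0, -1.0]]
wrist_force: [0.3, 0.5, 0.6]
gripper_width: 0.002
gripper_force: 0.1
```

>>> drive_tool --pt "0 0 0 -2 0 0 0" --pt "0 0 0 0 0 0 0" --pt "0 0 0 0 0 0 0"

```text
time_s: 9.73
tcp_pos: [0.5164, 0.0813, 0.0473]
ee_rot: [[1.0, 0.0, -0.0], [0.0, -1.0, -0.0], [-0.0, 0.0, -1.0]]
wrist_force: [0.3, -0.2, -0.1]
gripper_width: 0.005
gripper_force: 0.0
```

>>> drive_tool --pt "0 0 0 -2 0 0 0" --pt "0 0 0 0 0 0 0" --pt "0 0 0 0 0 0 0"

```text
time_s: 9.98
tcp_pos: [0.5165, 0.0813, 0.0466]
ee_rot: [[1.0, 0.001, 0.0], [0.001, -1.0, -0.0], [0.0, 0.0, -1.0]]
wrist_force: [-3.7, 1.0, 9.6]
gripper_width: 0.006
gripper_force: 4.4
```

>>> drive_tool --pt "0 0 0 -2 0 0 0" --pt "0 0 0 0 0 0 0" --pt "0 0 0 0 0 0 0"

```text
time_s: 10.23
tcp_pos: [0.5166, 0.0813, 0.0463]
ee_rot: [[1.0, 0.001, 0.001], [0.001, -1.0, -0.001], [0.001, 0.001, -1.0]]
wrist_force: [-7.7, 0.5, 18.8]
gripper_width: 0.006
gripper_force: 10.1
```

Stop felt at 19 N. Retreating upward and verifying.

>>> drive_tool --pt "0 0 0 8 0 0 0" --pt "0 0 0 20 0 0 0" --pt "0 0 0 30 0 0 0" --pt "0 0 0 35 0 0 0" --pt "0 0 0 35 0 0 0"

```text
time_s: 10.65
tcp_pos: [0.5158, 0.081, 0.1723]
ee_rot: [[1.0, 0.0, -0.002], [0.0, -1.0, -0.001], [-0.002, 0.001, -1.0]]
wrist_force: [1.7, -1.0, -0.0]
gripper_width: 0.006
gripper_force: 0.0
```

>>> drive_tool --pt "0 -30 0 10 0 0 0" --pt "0 -30 0 10 0 0 0" --pt "0 -30 0 0 0 0 0" --pt "0 0 0 0 0 0 0" --pt "0 0 0 0 0 0 0"

```text
time_s: 11.07
tcp_pos: [0.4255, 0.0812, 0.192]
ee_rot: [[1.0, 0.001, 0.001], [0.001, -1.0, 0.001], [0.001, -0.001, -1.0]]
wrist_force: [0.5, -0.2, 0.5]
gripper_width: 0.002
gripper_force: 0.0
```

```bash
python3 - <<'E'
from h import *
s=sense();print(s["tcp_pos"],s["wrist_force"])
w=capture("wrist");C=wcloud(w,s);p=capture("scene")
a=cv2.resize(p["frame"][130:300,230:410,::-1],(400,378),interpolation=2);b=cv2.resize(w["frame"][:,:,::-1],(400,378))
cv2.imwrite("pics/t3.png",np.hstack([a,b]))
for n,q,D in(("w",w,C),("s",p,cloud(p))):
    f=q["frame"].astype(int);m=(f[...,0]>110)&(f[...,1]<100)&(f[...,2]<100)&(f[...,0]-f[...,1]>70)&(q["z_map"]>0)&(D[...,2]>.04)&(D[...,2]<.085)
    k,L,S,c=cv2.connectedComponentsWithStats(m.astype(np.uint8))
    for i in range(1,k):
        if S[i,4]>40:
            r=D[L==i];print(n,c[i].round(),S[i,4],np.median(r,0).round(3),np.percentile(r[:,2],[3,97]).round(3))
E
```

```text
[0.42545947 0.08116747 0.19196192] [ 0.49748509 -0.22012337  0.54540668]
s [338. 171.] 92 [0.553 0.249 0.063] [0.051 0.076]
s [301. 203.] 100 [0.521 0.08  0.05 ] [0.045 0.054]
s [261. 242.] 133 [ 0.511 -0.114  0.062] [0.051 0.074]
s [219. 348.] 612 [ 0.614 -0.422  0.067] [0.042 0.078]
s [329. 394.] 131 [ 0.912 -0.355  0.07 ] [0.041 0.085]
```

View pics/t3.png

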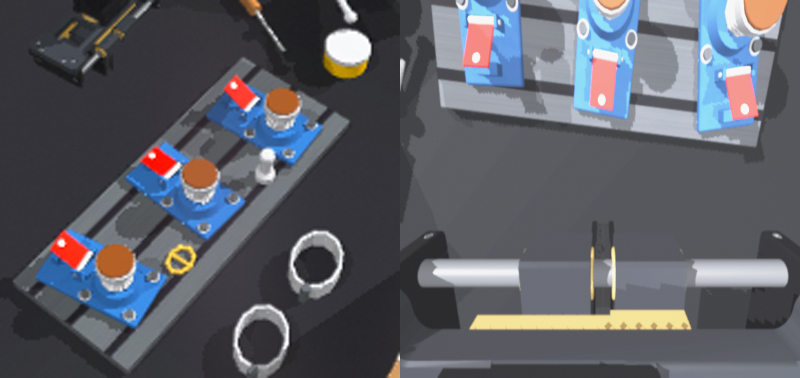

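The middle tag lies flat (median height 50 mm, at about (160,160) in the picture). The other two tags are still up, nothing else has moved, and the arm is clear.

```bash
python3 -c "
from station import *
print(finish_job())"
```

```text
the job is handed in; nothing more can be done
None
```

I judged the middle rest to have the tired spring (4.6 N at about 7 mm, against 9.7 N on the left at a similar depth; I did not press the right pad), pushed its red tag flat and handed the job in; the final picture shows the other two tags up and nothing else shifted, and no verdict came back.

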